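# Plug the pressure gauge into the air manifold's sleeve coupler

## Robot

A 7-joint arm with a two-finger parallel gripper is mounted at the origin on the work surface. World frame = base frame: x ahead of the robot, y to its left, z up, the work surface at z = 0. Lengths are in m, angles in rad, forces in N, time in s.
With the tool pointing down it reaches from about 0.425 to 0.925 m from the base axis. Payload 6.8 kg.
Tool frame: the origin (TCP) lies on the centre line of the jaws, within the pads' length; the fingertips stand 14 mm ahead of it and the grasp point (between the pads) lies 5 mm behind it (r.tips_ahead is the distance from the TCP to the fingertips, in m); z points along the fingers, y is the line along which they close (so a half turn about z gives the same grasp; the last joint's range is limited). The gripper opens to 85 mm and grips with 20 to 120 N. Pads are 22 mm wide; open, the fingers measure 114 mm over their backs; the gripper's body (76 mm by 85 mm) begins 54 mm behind the grasp point. The pads swing forward as they close: fully open they stand 13 mm farther back than shut.
Start: joints at [1.054, 0.477, 0.022, 1.555, -0.011, 1.109, -0.083], TCP at [0.268, -0.619, 0.245] pointing down, gripper open.
Joint ranges: [-2.96, 2.96], [-0.34, 2.1], [-1.41, 1.46], [0.24, 2.44], [-1.37, 4.51], [0.17, 1.92], [-2.96, 2.96]. Speed limits (rad/s): [2.39, 2.39, 3.14, 3.14, 3.14, 3.14, 3.14].

## Interface

Orientations are given as a rotation vector (axis times angle).
In Python, from bench import r, eyes gives the robot as it stands.
- The arm moves only by the tool step_arm, never from a script. Its argument "rows" is a list of rows, each a list of 6 numbers: the shift along the world's x, y, z in units of 60 cm (1.0 is 60 cm), then the turn, a rotation vector about the world's x, y, z in units of pi rad (1.0 is pi rad). In form: [[x, y, z, rx, ry, rz], ...]. A call has 1 to 5 rows; each row is the pose to reach, as a shift and turn from the pose commanded when the call began, turning the shorter way round; what a row does not reach only later rows make up. A row lasts 1/12 s, in which the tool goes at most 41.7 mm and 7.16 degrees, less where a joint would pass 70% of its speed; a pose out of reach is approached as far as the arm can. A call with a number of a shift or a turn outside -1 to 1 is refused whole. A call with a gripper value outside its range is refused whole. "jaw" is the closure, from 0 (fully open) to 1 (shut), set as the call begins (left out, the last holds). The fingers move at their own pace and stop on an object; "squeeze" is the grip in N (left out, the last holds). Time passes only in rows, so rows that repeat a pose let the fingers close. It gives the time, the measured TCP pose, the force, the opening and the grip force at its end, in the units of the state.
- r.get_obs(): the state, without advancing time (a new reading comes with each control period).
- eyes.grab_frame(name): name is "side" or "top"; returns the picture (400x640x3 uint8, red, green, blue); there is no depth.
- eyes.camera_info(name): a dict with "mtx" (3x3 intrinsics, pixels), "extrinsics" (4x4, takes a point from camera to world coordinates). Camera axes: x right, y down, z forward; pixel columns grow to the right and rows downward; lengths in m; the calibration is good to about 2 mm. A picture is of the moment at which its call begins. camera_info takes no time and is no camera call.
- r.hand_in(): hands the job in; it is judged then, once.
The state is a dict: "clock": time; "joints": joint angles; "qvel": joint speeds; "tau": joint torques, N m; "tcp_pos": TCP position; "orientation": TCP orientation; "contact_force": force on the tool from outside, world axes, zero at the start; "moment": the same for the moment, N m; "grip_width": finger opening in m; "gripper_force": force on a finger pad.
Only numpy, scipy, OpenCV 4.12 (cv2) and the standard library are available. Lean on these libraries where they do the work, as an engineer would, in place of code of your own. Each camera call takes 0.05 s, during which the arm holds its last target. There are 200 camera calls.

## Task

Fit the pressure gauge to the air manifold for the leak test: pull the coupler's spring sleeve down until it stays back by itself and let go of it, then take the gauge out of the rack and press its stem into the coupler, without forcing it, until it is fully home and the sleeve springs forward and locks it. Leave the gauge standing there, and leave the other fittings and the things on the bench where they are.

Things in the scene. Friction and masses are not known exactly. Their poses are not given: they have to be found in the camera images.
- manifold: fixed air manifold: aluminium block 70 x 200 mm, top 46 mm above the bench, on a 90 x 220 mm plate. Origin: centre of its underside; x across, y along the block, z up. One quick coupler stands upright near its +y end (port); near its -y end a low brass valve with a flat lever, up to 73 mm above the bench.
- port (a point): NOMINAL centre of the coupler's mouth, fixed to the manifold at (0, 50, 106) mm. Its height is true, but the coupler is clamped on a rubber bush in an oversize hole and stands up to 6 mm off in the manifold's x and up to 6 mm in its y; this is not measured: find it by feel or sight. It is vertical; pushed sideways it gives 1 mm per 2.5 N (7 mm at most) and springs back.
- seat (a point): NOMINAL place of the plug's nose when home: 20 mm below port, off sideways as that is. The coupler is a steel tube 24 mm outside, up to the mouth; plain 17 mm bore. In it a sprung valve (3 to 6 N up) meets the nose 11 mm down. At home the plug's shoulder stands hard on the mouth, balls grip its groove and the sleeve springs forward; a centred plug takes 5 to 15 N.
- sleeve (a joint): knurled steel sleeve round the coupler, m: 0 forward (up), 0.008 at its lower stop. Barrel 32 mm wide, 78 to 104 mm above the bench when forward; below it a rim 42 mm wide, 6 mm thick. Grip the barrel from above and draw it down, or push on the rim: 5 N, 9 N near the stop. Past 0.007 it catches; let go, it stays at about 0.0045 (0.0035 with a plug part way in) until a plug is fully home.
- gauge: pressure gauge, about 180 g, upright in a hole of the rack. Origin: nose of its stem (lowest point), 16 mm above the bench there; z up; dial faces +x. Stem 15 mm wide, 20 mm long, grooved, nose chamfered 1.5 mm; hexagon 24 mm wide from 20 to 32 mm (its underside is the shoulder); neck; round case 50 mm wide, 28 mm thick along x, centre 61 mm above the origin: grip it across its thickness.
- rack: fixed white plastic fitting rack 72 x 216 mm, 36 mm high, three 18 mm holes 70 mm apart along its y axis. Origin: centre of its underside; z up. It holds the gauge and two other fittings, any in any hole.
- hose_tail: brass plug with a barbed hose tail, 72 mm long, its stem is the same 20 mm plug pattern as the gauge's, standing in a hole of the rack; not needed; origin at the centre of the stem's nose, z up
- silencer: brass plug with a sintered bronze silencer 21 mm in diameter, 66 mm long, its stem is the same 20 mm plug pattern as the gauge's, standing in a hole of the rack; not needed; origin at the centre of the stem's nose, z up
- amber: amber glass reagent bottle, 68 mm wide, 135 mm high, origin at the centre of its underside
- beaker: glass beaker, 68 mm wide, 85 mm high, origin at the centre of its underside
- spanner: steel spanner 170 mm long lying flat, origin at the middle of its underside
- tape: white roll of thread-seal tape, 52 mm wide, 19 mm high, origin at the centre of its underside
- dish: shallow glass dish, 90 mm wide, 16 mm high, origin at the centre of its underside

How it is judged:
On the way, in this order (a step that is already met when the one before it is completed fails the run):
1. the sleeve has been pulled down and stays back by itself, let go (value of joint sleeve above 0.0035 m and contact force between the fingers and manifold below 0.3 N), for 0.3 s.
2. the gauge's stem is entering the coupler's mouth while the sleeve is still back (value of joint sleeve above 0.0025 m and z of gauge in the frame of port below -0.003 m and horizontal distance between gauge and port below 0.013 m), for 0.05 s.
At the end, for the whole second after the job is handed in: the gauge stands upright (within 0.08 rad) and at rest in the coupler, its nose 20 mm (within 2 mm) below the mouth and within 13 mm of the port sideways; the sleeve is forward within 1.5 mm; the other fittings and bench things are within 30 mm of where they stood (value of joint sleeve below 0.0015 m and z of gauge in the frame of port between -0.022 and -0.018 m and horizontal distance between gauge and port below 0.013 m and angle between gauge's own z axis and vertical below 0.08 rad and linear speed of gauge below 0.02 m/s and distance of each of hose_tail, silencer, amber, beaker, spanner, tape, dish from where it was at the start of the episode below 0.03 m); the robot touches nothing.
It fails at once if the gauge is forced against the coupler or manifold with more than 45 N (contact force between gauge and manifold above 45 N).
It fails at once if another fitting or a thing on the bench is moved by more than 30 mm or knocked over (distance of any of hose_tail, silencer, amber, beaker, spanner, tape, dish from where it was at the start of the episode above 0.03 m or angle between any of hose_tail, silencer, amber, beaker's own z axis and vertical above 0.6 rad).
It also fails if it takes over 62 s, if anything falls off the work surface, if the arm or the gripper's body presses on something with over 40 N, if the wrist force passes 120 N, or if a joint passes its speed limit or range.

## Working session

There is one attempt and no reset: what is moved stays moved. The work goes in short steps, Python scripts to look and compute and a tool call to move; the robot and the scene stay as the last step left them, time stands still between calls to the robot, and variables do not carry over. Pictures are saved under pics/ and viewed, at most 10 in all, crops included, and the job is handed in when it is done.

Besides the shell and the picture viewer there is one more tool, called after ">>>" as name([rows], argument=value, ...), one row to a line, values as JSON. step_arm: Moves the arm, as the interface text tells. Shifts and turns lie within -1 to 1; 1 stands for 60 cm of shift or pi rad of turn. Its arguments: {"type":"object","properties":{"rows":{"type":"array"},"jaw":{"type":"number"},"squeeze":{"type":"number"}},"required":["rows"]}

```bash
ls && mkdir -p pics && cat > h.py <<'E'
import numpy as np, cv2
from bench import r, eyes
def ray(cam,u,v):
    c=eyes.camera_info(cam);K=np.array(c["mtx"]);T=np.array(c["extrinsics"])
    return T[:3,3],T[:3,:3]@np.linalg.inv(K)@np.array([u,v,1.])
def plane(cam,u,v,z):
    o,d=ray(cam,u,v);return o+d*(z-o[2])/d[2]
def proj(cam,p):
    c=eyes.camera_info(cam);K=np.array(c["mtx"]);T=np.linalg.inv(np.array(c["extrinsics"]))
    q=K@(T[:3,:3]@np.array(p)+T[:3,3]);return q[:2]/q[2]
def two(a,b):
    (o1,d1),(o2,d2)=ray("side",*a),ray("top",*b)
    d1/=np.linalg.norm(d1);d2/=np.linalg.norm(d2)
    s=np.linalg.lstsq(np.c_[d1,-d2],o2-o1,rcond=None)[0]
    p,q=o1+s[0]*d1,o2+s[1]*d2;return (p+q)/2,np.linalg.norm(p-q)
def snap(cam,name):
    im=eyes.grab_frame(cam)[:,:,::-1].copy();cv2.imwrite(f"pics/{name}.png",im);return im
E
python3 - <<'E'
from h import *
for c in("side","top"):
    snap(c,c+"0");print(c,eyes.camera_info(c))
print(r.get_obs(),r.tips_ahead)
E
```

```text
pics
side {'mtx': array([[445.40544946,   0.        , 316.45627211],
       [  0.        , 445.40544946, 206.31943685],
       [  0.        ,   0.        ,   1.        ]]), 'extrinsics': array([[-0.7088155 , -0.45804765,  0.53644472,  0.04479993],
       [-0.70535788,  0.45255844, -0.54558328,  0.49446024],
       [ 0.00713055, -0.7651034 , -0.64386795,  0.72647121],
       [ 0.        ,  0.        ,  0.        ,  1.        ]])}
top {'mtx': array([[381.99694963,   0.        , 320.27960096],
       [  0.        , 381.99694963, 198.73151472],
       [  0.        ,   0.        ,   1.        ]]), 'extrinsics': array([[-0.1196717 , -0.96633501,  0.22776159,  0.37618569],
       [-0.99280703,  0.11730845, -0.02393576, -0.01422308],
       [-0.00358839, -0.22898774, -0.97342269,  0.91702184],
       [ 0.        ,  0.        ,  0.        ,  1.        ]])}
{'clock': 0.1, 'joints': array([ 1.05389426,  0.47774524,  0.02235804,  1.55633211, -0.01152067,
        1.10930141, -0.08308596]), 'qvel': array([ 0.00183142, -0.00140315, -0.00250358, -0.00254425, -0.00072811,
        0.00177466, -0.0005709 ]), 'tau': array([ 4.77518290e-03, -5.97758460e+01,  1.61363672e+00, -2.81951934e+01,
        1.28347718e-02,  5.06730750e-03, -2.28495657e-05]), 'tcp_pos': array([ 0.26810815, -0.61892162,  0.24441321]), 'orientation': array([-3.07462532e+00, -6.37375882e-01,  6.96022392e-04]), 'contact_force': array([-0.37887563, -0.37402202,  0.24810578]), 'moment': array([-0.00161857,  0.03661698,  0.00364145]), 'gripper_force': 0.0, 'grip_width': 0.08560201699307117} 0.014
```

View pics/top0.png

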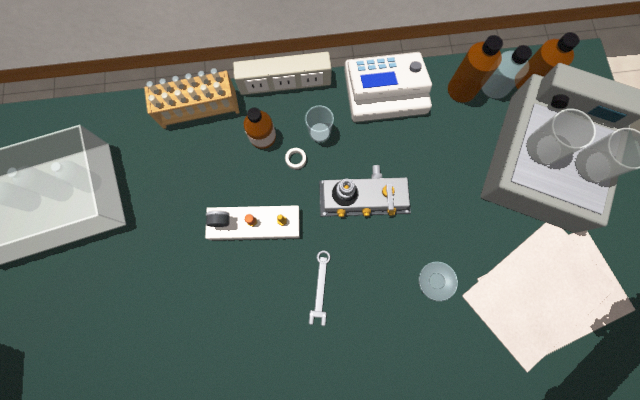

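View pics/side0.png

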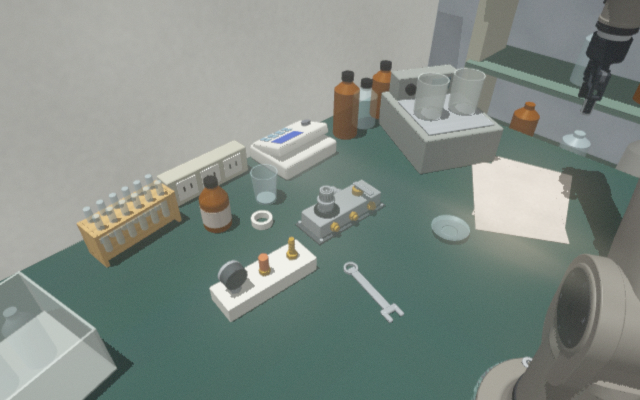

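The top view shows the rack at about (253,223), with the gauge in its left (+y) hole at (217,218). The manifold is at (365,196), with the coupler at (346,188). In the side view the gauge is at (233,274) and the coupler at (326,195). Next I'll enlarge both regions.

```bash
python3 - <<'E'
from h import *
t=cv2.imread("pics/top0.png");s=cv2.imread("pics/side0.png")
a=cv2.resize(t[165:250,200:420],(770,298),interpolation=cv2.INTER_CUBIC)
b=cv2.resize(s[175:325,205:395],(380,300),interpolation=cv2.INTER_CUBIC)
c=cv2.resize(s[178:243,290:390][:, :80],(369,300),interpolation=cv2.INTER_CUBIC)
o=np.zeros((600,800,3),np.uint8);o[:298,:770]=a;o[300:,:380]=b;o[300:,390:759]=c
cv2.imwrite("pics/z0.png",o)
# rack white mask
for cam,im,box in(("top",t,(195,195,310,250)),("side",s,(200,235,325,320))):
    x0,y0,x1,y1=box;m=(im[y0:y1,x0:x1].min(2)>(170)).astype(np.uint8)
    cs,_=cv2.findContours(m,0,2);k=max(cs,key=cv2.contourArea)+[x0,y0]
    print(cam,cv2.contourArea(k),cv2.approxPolyDP(k,3,True).reshape(-1,2).tolist(),cv2.minAreaRect(k))
for n,p in dict(coupler=(346,186,.106),gauge=(217,218,.09)).items(): print(n,plane("top",*p))
E
```

```text
top 2281.0 [[298, 206], [207, 207], [207, 213], [227, 211], [236, 217], [237, 228], [228, 231], [206, 226], [205, 237], [295, 236]] ((251.49917602539062, 221.46514892578125), (31.084619522094727, 93.69559478759766), 88.66777801513672)
side 1860.5 [[315, 256], [295, 240], [300, 255], [295, 260], [285, 256], [287, 244], [268, 254], [269, 265], [274, 269], [271, 274], [260, 275], [258, 261], [245, 267], [254, 285], [246, 292], [231, 297], [220, 282], [210, 289], [229, 310]] ((262.5440979003906, 272.57354736328125), (30.012252807617188, 107.01512145996094), 59.036251068115234)
coupler [ 0.58767458 -0.09372123  0.106     ]
gauge [0.55383818 0.19623343 0.09      ]
```

View pics/z0.png

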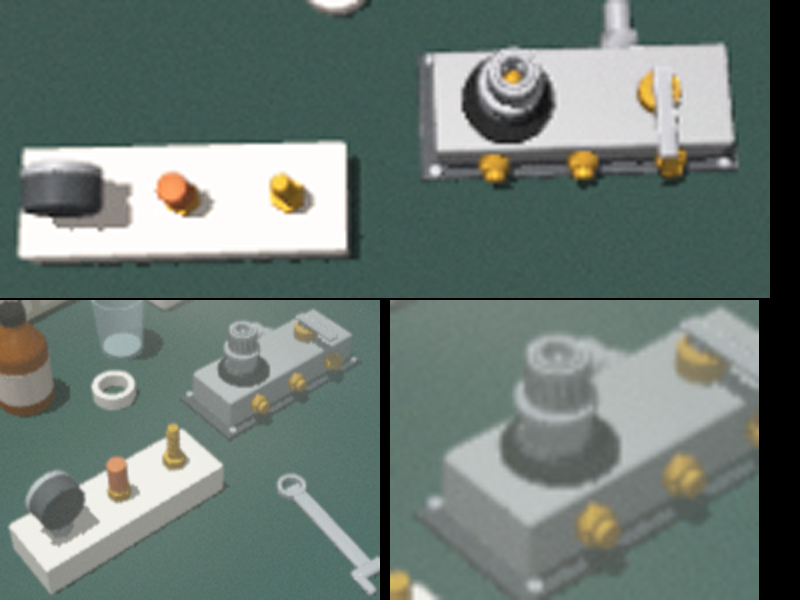

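The enlarged view shows the coupler mouth at top pixel (346.9,186.4) and side pixel (326.2,189.9). The gauge case lies thin along world x with its dial away from the robot. The silencer is in the middle hole and the hose tail in the right-hand one.

```bash
python3 - <<'E'
from h import *
t=cv2.imread("pics/top0.png");s=cv2.imread("pics/side0.png")
print("mouth tri",two((326.2,189.9),(346.9,186.4)), plane("top",346.9,186.4,.106),plane("side",326.2,189.9,.106))
print("proj",)
c=[plane("top",*p,.036) for p in((206,206.5),(298.5,205.5),(299,236),(205,238))]
for p in c:print(p.round(4))
c=np.array(c);print("rack ctr",c.mean(0),"dirs",np.degrees([np.arctan2(*( (a-b)[[0,1]])) for a,b in((c[0],c[1]),(c[3],c[2]))]),[np.linalg.norm(c[i]-c[(i+1)%4]) for i in range(4)])
u=(c[0]-c[1]+c[3]-c[2]);u/=np.linalg.norm(u);print("hole +",c.mean(0)+.07*u)
# gauge dark mask top
hsv=cv2.cvtColor(t,cv2.COLOR_BGR2HSV)
m=((t.max(2)<95)).astype(np.uint8)[200:240,203:235]
cs,_=cv2.findContours(m,0,2)
for k in cs:
    if cv2.contourArea(k)>50:k=k+[203,200];print(cv2.minAreaRect(k),cv2.boundingRect(k))
# manifold top corners z .046 (zoom coords)
q=[(433,53),(727,45),(737,145),(432,153)]
q=[plane("top",200+a/3.5,165+b/3.506,.046) for a,b in q];q=np.array(q)
print(q.round(4),q.mean(0),[np.linalg.norm(q[i]-q[(i+1)%4]) for i in range(4)])
v=(q[0]-q[1]+q[3]-q[2]);v/=np.linalg.norm(v);print("mani axis",v,"nominal port",q.mean(0)+.05*v)
# side-view gauge: case back centre
m=(s.max(2)<100).astype(np.uint8)[250:300,210:256]
cs,_=cv2.findContours(m,0,2);k=max(cs,key=cv2.contourArea)+[210,250];print(cv2.fitEllipse(k),cv2.contourArea(k))
for zc in(.077,):print("proj case",proj("side",(.55,.2,.077)),proj("top",(.55,.2,.077)))
E
```

```text
mouth tri (array([ 0.59016441, -0.0948114 ,  0.09977615]), np.float64(0.00482215764516845)) [ 0.58653431 -0.09556097  0.106     ] [ 0.58696154 -0.08789574  0.106     ]
proj
[0.5961 0.2342 0.036 ]
[0.5722 0.0171 0.036 ]
[0.5002 0.0237 0.036 ]
[0.5217 0.2403 0.036 ]
rack ctr [0.54758088 0.12881755 0.036     ] dirs [6.28412266 5.67672753] [np.float64(0.21838622163395505), np.float64(0.07231700983385009), np.float64(0.2177279856657846), np.float64(0.07463993796300745)]
hole + [0.55487465 0.19843652 0.036     ]
((218.5, 219.5), (39.0, 31.0), 90.0) (203, 200, 32, 40)
[[ 0.624  -0.0491  0.046 ]
 [ 0.6055 -0.2475  0.046 ]
 [ 0.5365 -0.2423  0.046 ]
 [ 0.5556 -0.0401  0.046 ]] [ 0.58040686 -0.14475201  0.046     ] [np.float64(0.1992392337865046), np.float64(0.06921519031629483), np.float64(0.2030702962019566), np.float64(0.06901257280979535)]
mani axis [0.09324299 0.99564338 0.        ] nominal port [ 0.58506901 -0.09496985  0.046     ]
((234.40650939941406, 278.9877624511719), (16.971515655517578, 26.90962791442871), 62.73991012573242) 278.5
proj case [235.206773   275.63062438] [216.96733355 220.93078767]
```

>>> step_arm([
  [0.177, 0.2915, -0.04, 0, 0, -0.0533],
  [0.177, 0.2915, -0.04, 0, 0, -0.0533],
  [0.177, 0.2915, -0.04, 0, 0, -0.0533],
  [0.177, 0.2915, -0.04, 0, 0, -0.0533],
  [0.177, 0.2915, -0.04, 0, 0, -0.0533],
], jaw=0, squeeze=40)

```text
clock: 0.52
tcp_pos: [0.3752, -0.4421, 0.2207]
orientation: [-3.118, -0.379, 0.0]
contact_force: [0.3, 0.2, 0.4]
grip_width: 0.0854
gripper_force: 0.0
```

>>> step_arm([
  [0.177, 0.2915, -0.04, 0, 0, -0.0533],
  [0.177, 0.2915, -0.04, 0, 0, -0.0533],
  [0.177, 0.2915, -0.04, 0, 0, -0.0533],
  [0.177, 0.2915, -0.04, 0, 0, -0.0533],
  [0.177, 0.2915, -0.04, 0, 0, -0.0533],
])

```text
clock: 0.93
tcp_pos: [0.4812, -0.2676, 0.1969]
orientation: [-3.139, -0.116, 0.001]
contact_force: [0.4, -0.2, 0.2]
grip_width: 0.0852
gripper_force: 0.0
```

>>> step_arm([
  [0.177, 0.2915, -0.04, 0, 0, -0.0533],
  [0.177, 0.2915, -0.04, 0, 0, -0.0533],
  [0.177, 0.2915, -0.04, 0, 0, -0.0533],
  [0.177, 0.2915, -0.04, 0, 0, -0.0533],
  [0.177, 0.2915, -0.04, 0, 0, -0.0533],
])

```text
clock: 1.35
tcp_pos: [0.5871, -0.0933, 0.1729]
orientation: [3.138, -0.147, -0.001]
contact_force: [0.5, -1.6, -0.2]
grip_width: 0.0857
gripper_force: 0.0
```

>>> step_arm([
  [0, -0.001, -0.06, 0, 0, 0],
  [0, -0.001, -0.11, 0, 0, 0],
  [0, -0.001, -0.135, 0, 0, 0],
  [0, -0.001, -0.135, 0, 0, 0],
  [0, -0.001, -0.135, 0, 0, 0],
])

```text
clock: 1.77
tcp_pos: [0.586, -0.0957, 0.0916]
orientation: [-3.138, 0.147, 0.004]
contact_force: [0.7, 0.4, 1.4]
grip_width: 0.0854
gripper_force: 0.0
```

>>> step_arm([
  [0, 0, 0, 0, 0, 0],
  [0, 0, 0, 0, 0, 0],
  [0, 0, 0, 0, 0, 0],
  [0, 0, 0, 0, 0, 0],
  [0, 0, 0, 0, 0, 0],
], jaw=1, squeeze=40)

```text
clock: 2.18
tcp_pos: [0.5873, -0.0952, 0.0933]
orientation: [-3.137, 0.147, -0.003]
contact_force: [0.3, 2.5, -0.0]
grip_width: 0.0309
gripper_force: 42.4
```

>>> step_arm([
  [0, 0, 0, 0, 0, 0],
  [0, 0, 0, 0, 0, 0],
  [0, 0, 0, 0, 0, 0],
  [0, 0, 0, 0, 0, 0],
  [0, 0, 0, 0, 0, 0],
])

```text
clock: 2.6
tcp_pos: [0.5871, -0.0953, 0.0927]
orientation: [-3.138, 0.146, -0.001]
contact_force: [0.7, 3.0, 4.9]
grip_width: 0.0309
gripper_force: 42.9
```

>>> step_arm([
  [0, 0, -0.004, 0, 0, 0],
  [0, 0, -0.008, 0, 0, 0],
  [0, 0, -0.011, 0, 0, 0],
  [0, 0, -0.013, 0, 0, 0],
  [0, 0, -0.013, 0, 0, 0],
], squeeze=60)

```text
clock: 3.02
tcp_pos: [0.5881, -0.0956, 0.086]
orientation: [-3.138, 0.147, -0.004]
contact_force: [-1.3, 3.2, 13.9]
grip_width: 0.0304
gripper_force: 63.4
```

>>> step_arm([
  [0, 0, -0.002, 0, 0, 0],
  [0, 0, -0.003, 0, 0, 0],
  [0, 0, -0.003, 0, 0, 0],
  [0, 0, -0.003, 0, 0, 0],
])

```text
clock: 3.35
tcp_pos: [0.5889, -0.0956, 0.0858]
orientation: [-3.138, 0.147, -0.008]
contact_force: [-3.9, 3.9, 24.7]
grip_width: 0.0304
gripper_force: 64.6
```

>>> step_arm([
  [0, 0, 0.004, 0, 0, 0],
  [0, 0, 0.005, 0, 0, 0],
  [0, 0, 0.005, 0, 0, 0],
])

```text
clock: 3.6
tcp_pos: [0.5873, -0.0955, 0.0865]
orientation: [-3.138, 0.147, -0.003]
contact_force: [0.7, 2.4, 6.3]
grip_width: 0.0305
gripper_force: 62.6
```

>>> step_arm([
  [0, 0, 0, 0, 0, 0],
  [0, 0, 0, 0, 0, 0],
  [0, 0, 0, 0, 0, 0],
  [0, 0, 0, 0, 0, 0],
  [0, 0, 0, 0, 0, 0],
], jaw=0, squeeze=20)

```text
clock: 4.02
tcp_pos: [0.5861, -0.0962, 0.0853]
orientation: [3.138, -0.148, -0.002]
contact_force: [-0.2, 0.1, -0.1]
grip_width: 0.0853
gripper_force: 0.0
```

>>> step_arm([
  [0, 0, 0.06, 0, 0, 0],
  [0, 0, 0.1, 0, 0, 0],
  [0, 0, 0.1, 0, 0, 0],
  [0, 0, 0.1, 0, 0, 0],
  [0, 0, 0.1, 0, 0, 0],
])

```text
clock: 4.43
tcp_pos: [0.5861, -0.0959, 0.1453]
orientation: [3.138, -0.147, -0.001]
contact_force: [-0.3, 0.7, -1.7]
grip_width: 0.0854
gripper_force: 0.0
```

```bash
python3 - <<'E'
from h import *
s=snap("side","s1");print(r.get_obs()["tcp_pos"])
a=cv2.imread("pics/side0.png")
f=lambda im:cv2.resize(im[170:240,295:365],(400,400),interpolation=cv2.INTER_CUBIC)
cv2.imwrite("pics/z1.png",np.hstack([f(a),f(s)]))
E
```

```text
[ 0.58579419 -0.09579057  0.14472757]
```

View pics/z1.png

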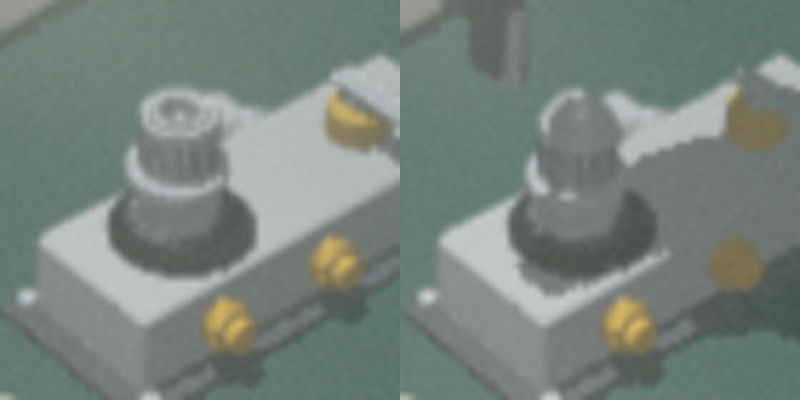

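The sleeve rim ring now sits lower (zoomed row about 185, was about 170), so the sleeve is staying back by itself. Next I turn 90° and grip lightly to feel the coupler's x position.

>>> step_arm([
  [0, 0, 0, 0, 0, 0.167],
  [0, 0, 0, 0, 0, 0.167],
  [0, 0, 0, 0, 0, 0.167],
  [0, 0, 0, 0, 0, 0.167],
  [0, 0, 0, 0, 0, 0.167],
])

```text
clock: 4.9
tcp_pos: [0.5858, -0.0958, 0.1443]
orientation: [-3.066, -0.679, 0.004]
contact_force: [1.2, 0.0, -0.3]
grip_width: 0.0858
gripper_force: 0.0
```

>>> step_arm([
  [0, 0, 0, 0, 0, 0.167],
  [0, 0, 0, 0, 0, 0.167],
  [0, 0, 0, 0, 0, 0.167],
  [0, 0, 0, 0, 0, 0.167],
  [0, 0, 0, 0, 0, 0.167],
])

```text
clock: 5.32
tcp_pos: [0.586, -0.0958, 0.1448]
orientation: [-2.787, -1.447, 0.002]
contact_force: [0.3, 0.9, -0.5]
grip_width: 0.0854
gripper_force: 0.0
```

>>> step_arm([
  [0, 0, 0, 0, 0, 0.166],
  [0, 0, 0, 0, 0, 0.166],
  [0, 0, 0, 0, 0, 0.166],
  [0, 0, 0, 0, 0, 0.166],
  [0, 0, 0, 0, 0, 0.166],
])

```text
clock: 5.73
tcp_pos: [0.5862, -0.0958, 0.145]
orientation: [-2.322, -2.115, 0.001]
contact_force: [0.7, 0.1, 0.1]
grip_width: 0.0859
gripper_force: 0.0
```

>>> step_arm([
  [0, 0, -0.05, 0, 0, 0],
  [0, 0, -0.08, 0, 0, 0],
  [0, 0, -0.08, 0, 0, 0],
  [0, 0, -0.08, 0, 0, 0],
])

```text
clock: 6.07
tcp_pos: [0.5857, -0.0956, 0.0968]
orientation: [-2.325, -2.109, 0.003]
contact_force: [0.4, 0.3, 0.3]
grip_width: 0.0854
gripper_force: 0.0
```

>>> step_arm([
  [0, 0, 0, 0, 0, 0],
  [0, 0, 0, 0, 0, 0],
  [0, 0, 0, 0, 0, 0],
  [0, 0, 0, 0, 0, 0],
  [0, 0, 0, 0, 0, 0],
], jaw=1, squeeze=20)

```text
clock: 6.48
tcp_pos: [0.5884, -0.0959, 0.0991]
orientation: [2.321, 2.113, 0.005]
contact_force: [3.1, -0.5, -0.5]
grip_width: 0.0313
gripper_force: 23.3
```

>>> step_arm([
  [0, 0, 0, 0, 0, 0],
  [0, 0, 0, 0, 0, 0],
  [0, 0, 0, 0, 0, 0],
  [0, 0, 0, 0, 0, 0],
  [0, 0, 0, 0, 0, 0],
])

```text
clock: 6.9
tcp_pos: [0.5881, -0.0958, 0.0987]
orientation: [2.321, 2.114, 0.003]
contact_force: [5.5, -0.2, 6.3]
grip_width: 0.0313
gripper_force: 23.8
```

```bash
python3 -c "
from h import *
o=r.get_obs();print(o['tcp_pos'],o['contact_force'],o['grip_width'],o['orientation'],o['joints'])"
```

```text
[ 0.58806189 -0.09581525  0.09870766] [ 5.52455626 -0.16230744  6.26468356] 0.03128076462840314 [2.32148913 2.11353445 0.00337881] [ 0.38126443  0.55761377 -0.42854002  1.84708636  0.31161657  0.80011321
 -0.30231579]
```

>>> step_arm([
  [0.004, 0, 0, 0, 0, 0],
  [0.007, 0, 0, 0, 0, 0],
  [0.007, 0, 0, 0, 0, 0],
  [0.007, 0, 0, 0, 0, 0],
  [0.007, 0, 0, 0, 0, 0],
])

```text
clock: 7.32
tcp_pos: [0.5901, -0.0959, 0.0979]
orientation: [-2.322, -2.114, 0.002]
contact_force: [-0.1, -0.1, 6.1]
grip_width: 0.0311
gripper_force: 23.9
```

>>> step_arm([
  [0, 0, 0, 0, 0, 0],
  [0, 0, 0, 0, 0, 0],
])

```text
clock: 7.48
tcp_pos: [0.5901, -0.0959, 0.0979]
orientation: [-2.322, -2.114, 0.002]
contact_force: [-0.5, -0.3, 5.8]
grip_width: 0.0313
gripper_force: 23.9
```

```bash
python3 -c "
from h import *
o=r.get_obs();print(o['tcp_pos'],o['contact_force'],o['grip_width'],o['orientation'],o['joints'])"
```

```text
[ 0.59014346 -0.09585842  0.09790777] [-0.52935955 -0.28738518  5.79812995] 0.031311138254595895 [-2.32249852e+00 -2.11444388e+00  2.09053461e-03] [ 0.3788397   0.56321543 -0.42735163  1.83917416  0.31188374  0.80708768
 -0.30217634]
```

>>> step_arm([
  [0, 0, 0, 0, 0, 0],
  [0, 0, 0, 0, 0, 0],
  [0, 0, 0, 0, 0, 0],
  [0, 0, 0, 0, 0, 0],
], jaw=0)

```text
clock: 7.82
tcp_pos: [0.59, -0.0957, 0.0971]
orientation: [-2.322, -2.114, 0.002]
contact_force: [1.0, -0.2, 0.1]
grip_width: 0.0775
gripper_force: 0.0
```

>>> step_arm([
  [0, 0, 0.06, 0, 0, 0],
  [0, 0, 0.12, 0, 0, 0],
  [-0.01, 0.06, 0.12, 0, 0, 0],
  [-0.015, 0.12, 0.12, 0, 0, 0],
  [-0.02, 0.18, 0.12, 0, 0, 0],
])

```text
clock: 8.23
tcp_pos: [0.5786, 0.0127, 0.1703]
orientation: [2.325, 2.112, 0.001]
contact_force: [0.6, 0.4, -0.2]
grip_width: 0.0854
gripper_force: 0.0
```

>>> step_arm([
  [-0.01, 0.06, 0, 0, 0, 0],
  [-0.015, 0.12, 0, 0, 0, 0],
  [-0.02, 0.18, 0, 0, 0, 0],
  [-0.03, 0.24, 0, 0, 0, 0],
  [-0.035, 0.3, 0, 0, 0, 0],
])

```text
clock: 8.65
tcp_pos: [0.5567, 0.1937, 0.1695]
orientation: [-2.323, -2.115, 0.002]
contact_force: [-0.4, 0.2, 0.3]
grip_width: 0.085
gripper_force: 0.0
```

>>> step_arm([
  [0, 0.012, 0, 0, 0, 0],
  [0, 0.012, 0, 0, 0, 0],
  [0, 0.012, 0, 0, 0, 0],
])

```text
clock: 8.9
tcp_pos: [0.5576, 0.199, 0.1694]
orientation: [2.322, 2.116, -0.002]
contact_force: [-0.2, -0.8, 0.3]
grip_width: 0.0852
gripper_force: 0.0
```

```bash
python3 - <<'E'
from h import *
o=r.get_obs();print(o['tcp_pos'],o['contact_force'],o['orientation'])
t=snap("top","t2");s=snap("side","s2")
a=cv2.resize(t[170:260,180:310],(780,540)[:2],interpolation=cv2.INTER_CUBIC)[:300]
b=cv2.resize(s[220:310,200:320],(400,300),interpolation=cv2.INTER_CUBIC)
a=cv2.resize(t[180:255,180:280],(400,300),interpolation=cv2.INTER_CUBIC)
cv2.imwrite("pics/z2.png",np.hstack([a,b]))
E
```

```text
[0.55757958 0.19899297 0.16935709] [-0.18904479 -0.77233815  0.25225713] [ 2.32188063e+00  2.11596685e+00 -1.97961451e-03]
```

View pics/z2.png

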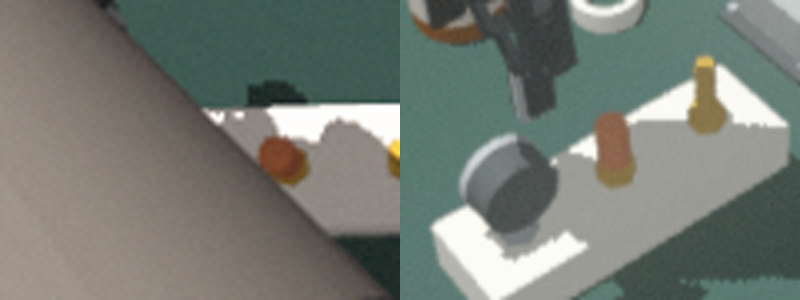

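The side view shows the gauge upright and clear, with the centre of its back face at about (237,277). The jaws are above it and the other fittings are undisturbed. Descending to grip.

>>> step_arm([
  [0, 0, -0.05, 0, 0, 0],
  [0, 0, -0.1, 0, 0, 0],
  [0, 0, -0.14, 0, 0, 0],
  [0, 0, -0.159, 0, 0, 0],
  [0, 0, -0.159, 0, 0, 0],
])

```text
clock: 9.42
tcp_pos: [0.5565, 0.1967, 0.0717]
orientation: [-2.324, -2.112, 0.008]
contact_force: [-0.6, 0.6, 0.1]
grip_width: 0.0855
gripper_force: 0.0
```

```bash
python3 - <<'E'
from h import *
o=r.get_obs();print(o['tcp_pos'],o['contact_force'],o['orientation'])
print(plane("side",236.9,277,.077),"felt mouth in side px",proj("side",(.590,-.0942,.106)),"seen 326.2,189.9",proj("top",(.590,-.0942,.106)),"seen 346.9,186.4")
s=snap("side","s3");cv2.imwrite("pics/z3.png",cv2.resize(s[200:320,190:330],(700,600),interpolation=cv2.INTER_CUBIC))
E
```

```text
[0.55651793 0.19669125 0.07166994] [-0.56883333  0.56810251  0.06098681] [-2.32447672 -2.11160647  0.0083402 ]
[0.54499142 0.19980014 0.077     ] felt mouth in side px [327.15934388 188.11600991] seen 326.2,189.9 [346.07302815 184.96085552] seen 346.9,186.4
```

View pics/z3.png

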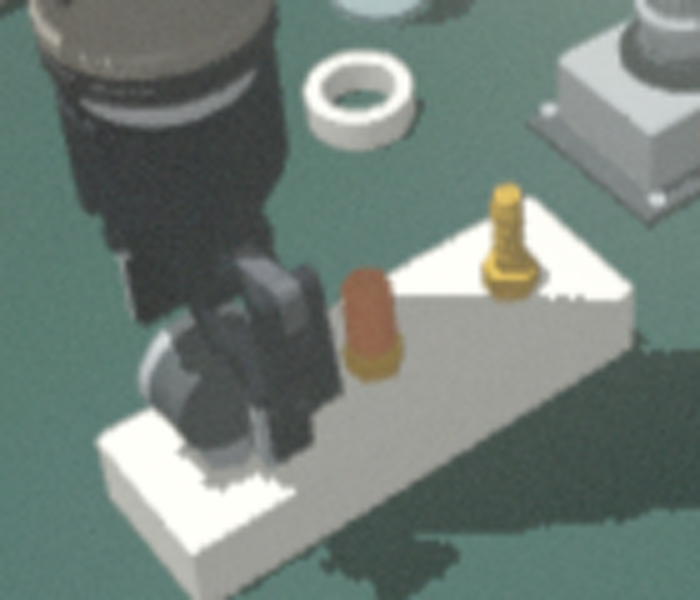

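The side view shows the jaws straddling the gauge case at about (220,380) in the zoomed crop, with the near finger on the robot side, clear of the silencer. Closing.

>>> step_arm([
  [0, 0, 0, 0, 0, 0],
  [0, 0, 0, 0, 0, 0],
  [0, 0, 0, 0, 0, 0],
  [0, 0, 0, 0, 0, 0],
  [0, 0, 0, 0, 0, 0],
], jaw=1, squeeze=20)

```text
clock: 9.88
tcp_pos: [0.5575, 0.1997, 0.0751]
orientation: [-2.323, -2.115, 0.0]
contact_force: [-6.8, 1.0, -1.0]
grip_width: 0.0281
gripper_force: 19.4
```

>>> step_arm([
  [0, 0, 0, 0, 0, 0],
  [0, 0, 0, 0, 0, 0],
  [0, 0, 0, 0, 0, 0],
  [0, 0, 0, 0, 0, 0],
], squeeze=50)

```text
clock: 10.22
tcp_pos: [0.5573, 0.1998, 0.075]
orientation: [-2.322, -2.115, 0.001]
contact_force: [-3.6, -0.3, 6.0]
grip_width: 0.0271
gripper_force: 52.5
```

```bash
python3 - <<'E'
from h import *
o=r.get_obs();print(o['tcp_pos'],o['contact_force'],o['moment'],o['orientation'],o['grip_width'],o['gripper_force'])
E
```

```text
[0.55727611 0.19979287 0.07495027] [-3.60733026 -0.29370858  6.00352278] [-0.12941055  0.95819305 -0.02170927] [-2.32221742e+00 -2.11545199e+00  8.75996244e-04] 0.02713186834839817 52.54361808300018
```

>>> step_arm([
  [-0.002, 0, 0.01, 0, 0, 0],
  [-0.002, 0, 0.025, 0, 0, 0],
  [-0.002, 0, 0.05, 0, 0, 0],
  [-0.002, 0, 0.09, 0, 0, 0],
  [-0.002, 0, 0.13, 0, 0, 0],
])

```text
clock: 10.63
tcp_pos: [0.5563, 0.1991, 0.1532]
orientation: [-2.323, -2.115, 0.002]
contact_force: [0.1, -0.5, -1.1]
grip_width: 0.0271
gripper_force: 51.7
```

>>> step_arm([
  [0, 0, 0.04, 0, 0, 0],
  [0, 0, 0.04, 0, 0, 0],
  [0, 0, 0.04, 0, 0, 0],
  [0, 0, 0.04, 0, 0, 0],
])

```text
clock: 10.97
tcp_pos: [0.5563, 0.1989, 0.1759]
orientation: [2.323, 2.115, -0.001]
contact_force: [-0.6, -0.3, -2.6]
grip_width: 0.0276
gripper_force: 51.8
```

```bash
python3 - <<'E'
from h import *
o=r.get_obs();print(o['tcp_pos'],o['contact_force'],o['moment'],o['orientation'],o['grip_width'],o['gripper_force'])
s=snap("side","s4");cv2.imwrite("pics/z4.png",cv2.resize(s[160:280,170:330],(800,600),interpolation=cv2.INTER_CUBIC))
x,y,z=o['tcp_pos'];print("stem nose expected px",proj("side",(x,y,z-.058)),"shoulder",proj("side",(x,y,z-.038)),"case",proj("side",(x,y,z+.003)))
E
```

```text
[0.55628093 0.19889515 0.17589603] [-0.62351549 -0.34150833 -2.56970934] [ 0.04835697 -0.00420657 -0.00145473] [ 2.32307283e+00  2.11475296e+00 -1.26581968e-03] 0.027609226446083195 51.78985834121704
stem nose expected px [231.19137591 258.84353664] shoulder [229.92147018 251.30702474] case [227.18844132 235.08731325]
```

View pics/z4.png

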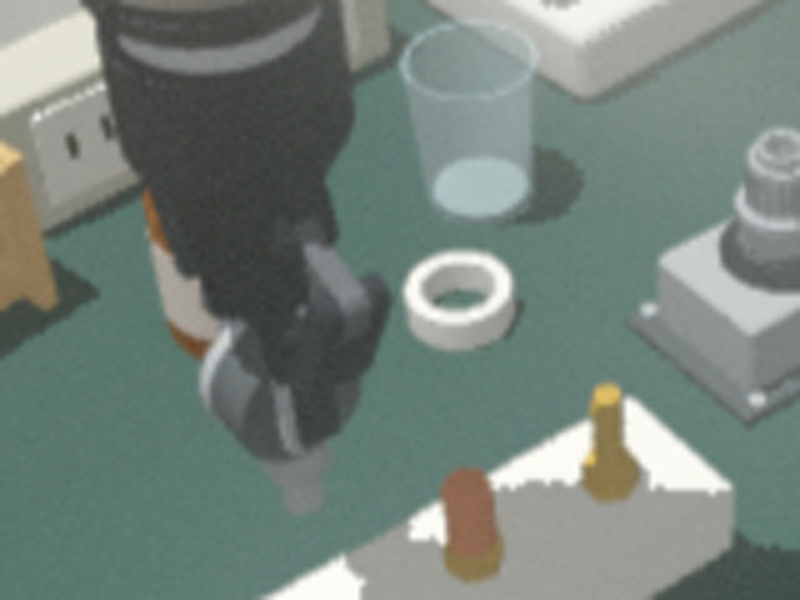

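The gauge hangs upright in the jaws, nose at about (231,262) against an expected (231,260), so it is centred on the TCP to within about 2 mm. Carrying it to the coupler.

>>> step_arm([
  [0.005, -0.03, 0.033, 0, 0, 0],
  [0.01, -0.09, 0.033, 0, 0, 0],
  [0.018, -0.15, 0.033, 0, 0, 0],
  [0.025, -0.21, 0.033, 0, 0, 0],
  [0.032, -0.27, 0.033, 0, 0, 0],
])

```text
clock: 11.43
tcp_pos: [0.5749, 0.0356, 0.1947]
orientation: [-2.321, -2.115, 0.003]
contact_force: [1.6, -0.0, -1.7]
grip_width: 0.0276
gripper_force: 51.7
```

>>> step_arm([
  [0.008, -0.06, 0, 0, 0, 0],
  [0.016, -0.12, 0, 0, 0, 0],
  [0.02, -0.17, 0, 0, 0, 0],
  [0.024, -0.2, 0, 0, 0, 0],
  [0.024, -0.2185, 0, 0, 0, 0],
])

```text
clock: 11.85
tcp_pos: [0.5894, -0.0975, 0.1944]
orientation: [-2.326, -2.109, 0.004]
contact_force: [-0.1, -0.3, -2.3]
grip_width: 0.0274
gripper_force: 51.7
```

>>> step_arm([
  [0, 0, -0.01, 0, 0, 0],
  [0, 0, -0.02, 0, 0, 0],
  [0, 0, -0.03, 0, 0, 0],
  [0, 0, -0.03, 0, 0, 0],
  [0, 0, -0.03, 0, 0, 0],
])

```text
clock: 12.27
tcp_pos: [0.5898, -0.0916, 0.1774]
orientation: [-2.319, -2.117, 0.001]
contact_force: [0.0, -0.5, -2.0]
grip_width: 0.0275
gripper_force: 51.7
```

```bash
python3 - <<'E'
from h import *
o=r.get_obs();print(o['tcp_pos'],o['contact_force'],o['moment'],o['orientation'],o['grip_width'],o['gripper_force'])
s=snap("side","s5");t=snap("top","t5")
f=lambda im,x,y:cv2.resize(im[y:y+75,x:x+50],(400,600),interpolation=cv2.INTER_CUBIC)
cv2.imwrite("pics/z5.png",np.hstack([f(s,300,145),f(t,320,150)]))
E
```

```text
[ 0.58977735 -0.09164154  0.17740902] [ 0.01617483 -0.45151014 -2.03668758] [-0.02353387  0.02463326  0.00061661] [-2.31862411e+00 -2.11734830e+00  7.40828406e-04] 0.027455662013699998 51.661033630371094
```

View pics/z5.png

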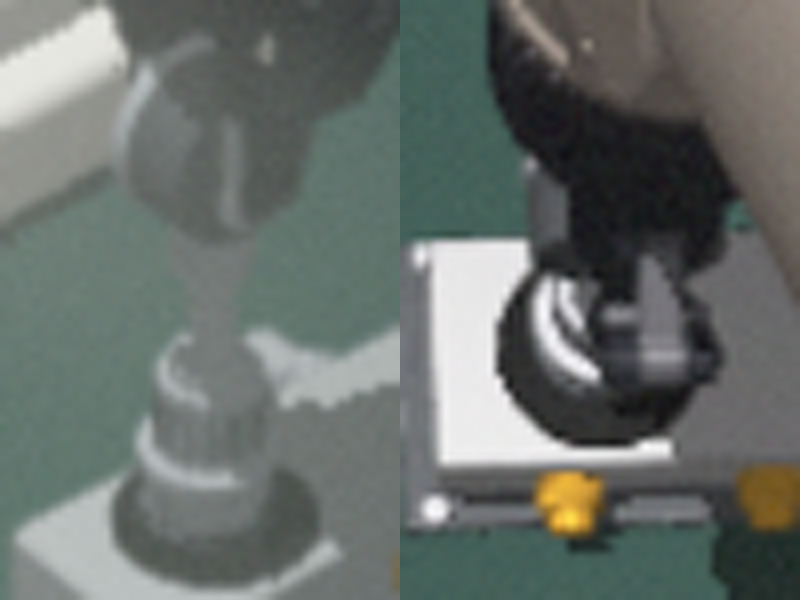

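The stem is above the mouth. In the side view it sits at column 215 against a barrel centre of about 212, so it is aligned to within a millimetre or so. Lowering gently.

>>> step_arm([
  [0, 0, -0.006, 0, 0, 0],
  [0, 0, -0.012, 0, 0, 0],
  [0, 0, -0.018, 0, 0, 0],
  [0, 0, -0.024, 0, 0, 0],
  [0, 0, -0.024, 0, 0, 0],
])

```text
clock: 12.78
tcp_pos: [0.59, -0.0938, 0.1629]
orientation: [-2.323, -2.115, 0.001]
contact_force: [0.4, -0.5, -2.3]
grip_width: 0.0276
gripper_force: 51.6
```

```bash
python3 - <<'E'
from h import *
o=r.get_obs();print(o['tcp_pos'],o['contact_force'],o['moment'],o['orientation'],o['grip_width'],o['gripper_force'])
E
```

```text
[ 0.59000709 -0.09376871  0.16289235] [ 0.44155594 -0.47012522 -2.34232885] [-0.10423183 -0.26843015 -0.03824026] [-2.32262856e+00 -2.11464490e+00  5.99116945e-04] 0.027641153093164724 51.551647782325745
```

>>> step_arm([
  [0, 0, -0.002, 0, 0, 0],
  [0, 0, -0.004, 0, 0, 0],
  [0, 0, -0.006, 0, 0, 0],
  [0, 0, -0.006, 0, 0, 0],
  [0, 0, -0.006, 0, 0, 0],
])

```text
clock: 13.2
tcp_pos: [0.5903, -0.0937, 0.1602]
orientation: [2.323, 2.115, 0.0]
contact_force: [1.2, -0.2, -2.7]
grip_width: 0.0273
gripper_force: 51.6
```

```bash
python3 - <<'E'
from h import *
o=r.get_obs();print(o['tcp_pos'],o['contact_force'],o['moment'],o['orientation'],o['grip_width'],o['gripper_force'])
E
```

```text
[ 0.59032682 -0.09369989  0.16016844] [ 1.23412387 -0.15951336 -2.72619024] [-0.09536869 -0.23896374  0.01307231] [2.32287968e+00 2.11494436e+00 2.76843253e-04] 0.027336911676171846 51.56522870063782
```

>>> step_arm([
  [0, 0, -0.002, 0, 0, 0],
  [0, 0, -0.004, 0, 0, 0],
  [0, 0, -0.006, 0, 0, 0],
  [0, 0, -0.008, 0, 0, 0],
  [0, 0, -0.008, 0, 0, 0],
])

```text
clock: 13.62
tcp_pos: [0.5902, -0.0937, 0.1551]
orientation: [-2.323, -2.115, 0.0]
contact_force: [1.0, -0.2, -1.6]
grip_width: 0.0274
gripper_force: 51.6
```

```bash
python3 - <<'E'
from h import *
o=r.get_obs();print(o['tcp_pos'],o['contact_force'],o['moment'],o['grip_width'],o['gripper_force'])
E
```

```text
[ 0.59021311 -0.09365674  0.155114  ] [ 0.98825079 -0.18813309 -1.61246389] [-0.04536586 -0.33877943 -0.00844729] 0.027398014435036665 51.61437213420868
```

>>> step_arm([
  [0, 0, -0.003, 0, 0, 0],
  [0, 0, -0.006, 0, 0, 0],
  [0, 0, -0.009, 0, 0, 0],
  [0, 0, -0.012, 0, 0, 0],
  [0, 0, -0.012, 0, 0, 0],
])

```text
clock: 14.03
tcp_pos: [0.5904, -0.0937, 0.1481]
orientation: [2.323, 2.115, 0.001]
contact_force: [1.6, -0.2, -0.2]
grip_width: 0.0276
gripper_force: 51.8
```

```bash
python3 - <<'E'
from h import *
o=r.get_obs();print(o['tcp_pos'],o['contact_force'],o['moment'],o['grip_width'],o['gripper_force'])
E
```

```text
[ 0.59043543 -0.09372613  0.14810162] [ 1.58907061 -0.20584656 -0.19841363] [-0.10185778 -0.33605232 -0.00166989] 0.027621871365558676 51.84721648693085
```

>>> step_arm([
  [0.001, 0, -0.002, 0, 0, 0],
  [0.001, 0, -0.004, 0, 0, 0],
  [0.001, 0, -0.006, 0, 0, 0],
  [0.001, 0, -0.006, 0, 0, 0],
])

```text
clock: 14.37
tcp_pos: [0.5911, -0.0937, 0.1448]
orientation: [2.323, 2.115, 0.0]
contact_force: [-0.0, -0.4, 3.6]
grip_width: 0.0273
gripper_force: 51.9
```

```bash
python3 - <<'E'
from h import *
o=r.get_obs();print(o['tcp_pos'],o['contact_force'],o['moment'],o['grip_width'],o['gripper_force'])
E
```

```text
[ 0.59107429 -0.0936744   0.14481131] [-0.03632714 -0.42404863  3.5765591 ] [-0.16712655  0.03349975 -0.0392655 ] 0.02729590561588883 51.8952602148056
```

>>> step_arm([
  [0, 0, -0.0015, 0, 0, 0],
  [0, 0, -0.003, 0, 0, 0],
  [0, 0, -0.004, 0, 0, 0],
  [0, 0, -0.004, 0, 0, 0],
])

```text
clock: 14.7
tcp_pos: [0.5923, -0.0936, 0.1445]
orientation: [2.321, 2.113, 0.003]
contact_force: [-2.3, -0.6, 17.4]
grip_width: 0.0272
gripper_force: 53.4
```

```bash
python3 - <<'E'
from h import *
o=r.get_obs();print(o['tcp_pos'],o['contact_force'],o['moment'],o['grip_width'],o['gripper_force'])
E
```

```text
[ 0.59226005 -0.09364134  0.14448647] [-2.30301166 -0.56779345 17.35400455] [-0.14330624  0.65480854 -0.03570361] 0.0272368669096663 53.40733230113983
```

```bash
python3 - <<'E'
from h import *
o=r.get_obs();print(o['tcp_pos'],o['contact_force'])
s=snap("side","s6");a=cv2.imread("pics/s5.png")
f=lambda im:cv2.resize(im[145:220,300:350],(400,600),interpolation=cv2.INTER_CUBIC)
cv2.imwrite("pics/z6.png",np.hstack([f(a),f(s)]))
E
```

```text
[ 0.59226005 -0.09364134  0.14448647] [-2.30301166 -0.56779345 17.35400455]
```

View pics/z6.png

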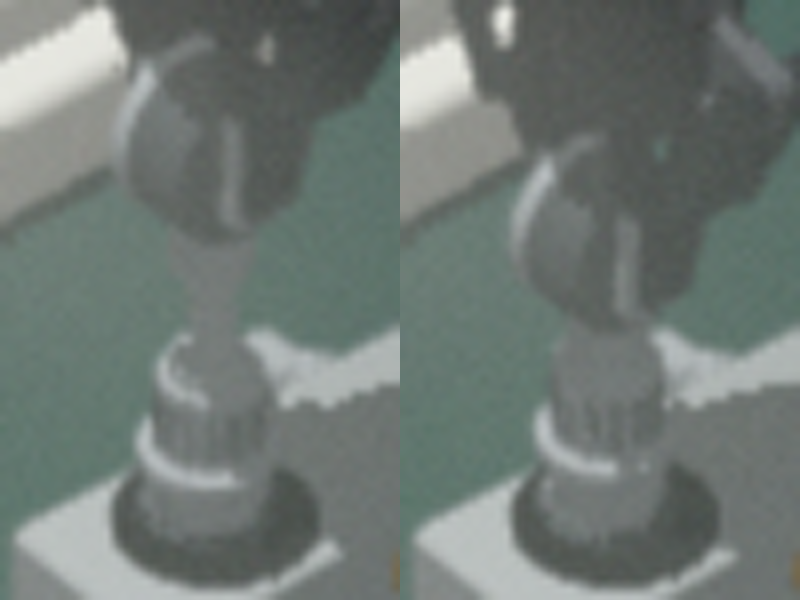

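The rim ring has risen from about row 480 to about 465, so the sleeve sprang forward, and the stem is fully in. I'll confirm with a small upward tug before letting go.

>>> step_arm([
  [-0.001, 0, 0.003, 0, 0, 0],
  [-0.001, 0, 0.006, 0, 0, 0],
  [-0.001, 0, 0.009, 0, 0, 0],
  [-0.001, 0, 0.009, 0, 0, 0],
  [-0.001, 0, 0.009, 0, 0, 0],
])

```text
clock: 15.17
tcp_pos: [0.5893, -0.0937, 0.146]
orientation: [-2.321, -2.114, 0.002]
contact_force: [3.5, -0.2, -12.2]
grip_width: 0.0279
gripper_force: 50.5
```

It holds against about 10 N of pull, so it is locked. Relaxing, opening and withdrawing.

>>> step_arm([
  [0.001, 0, -0.003, 0, 0, 0],
  [0.001, 0, -0.004, 0, 0, 0],
  [0.001, 0, -0.004, 0, 0, 0],
  [0.001, 0, -0.004, 0, 0, 0],
])

```text
clock: 15.5
tcp_pos: [0.5907, -0.0936, 0.1454]
orientation: [-2.323, -2.115, 0.0]
contact_force: [-0.4, -0.5, -3.0]
grip_width: 0.0276
gripper_force: 51.9
```

>>> step_arm([
  [0, 0, 0, 0, 0, 0],
  [0, 0, 0, 0, 0, 0],
  [0, 0, 0, 0, 0, 0],
  [0, 0, 0, 0, 0, 0],
  [0, 0, 0, 0, 0, 0],
], jaw=0)

```text
clock: 15.92
tcp_pos: [0.591, -0.0936, 0.1454]
orientation: [2.323, 2.115, 0.001]
contact_force: [-0.7, -0.0, -0.2]
grip_width: 0.0848
gripper_force: 0.0
```

>>> step_arm([
  [0, 0, 0.03, 0, 0, 0],
  [0, 0, 0.08, 0, 0, 0],
  [0, 0, 0.13, 0, 0, 0],
  [0, 0, 0.18, 0, 0, 0],
  [0, 0, 0.18, 0, 0, 0],
])

```text
clock: 16.33
tcp_pos: [0.5942, -0.0934, 0.2598]
orientation: [2.317, 2.11, 0.011]
contact_force: [1.7, 0.6, 0.5]
grip_width: 0.0853
gripper_force: 0.0
```

>>> step_arm([
  [-0.06, -0.04, 0, 0, 0, 0],
  [-0.11, -0.09, 0, 0, 0, 0],
  [-0.13, -0.15, 0, 0, 0, 0],
  [-0.15, -0.2, 0, 0, 0, 0],
  [-0.15, -0.2, 0, 0, 0, 0],
])

```text
clock: 16.75
tcp_pos: [0.4972, -0.2216, 0.253]
orientation: [2.333, 2.102, -0.006]
contact_force: [-0.4, -0.3, -0.7]
grip_width: 0.0855
gripper_force: 0.0
```

```bash
python3 - <<'E'
from h import *
o=r.get_obs();print(o['clock'],o['tcp_pos'],o['contact_force'])
s=snap("side","s7")
f=lambda im:cv2.resize(im[145:220,300:350],(400,600),interpolation=cv2.INTER_CUBIC)
cv2.imwrite("pics/z7.png",np.hstack([f(s),cv2.resize(s[:, :],(400,250))[:0].reshape(0,400,3) if 0 else cv2.copyMakeBorder(cv2.resize(s,(400,250)),0,350,0,0,0)]))
E
```

```text
16.75 [ 0.49723656 -0.22162147  0.2529519 ] [-0.43997537 -0.33582959 -0.70239355]
```

View pics/z7.png

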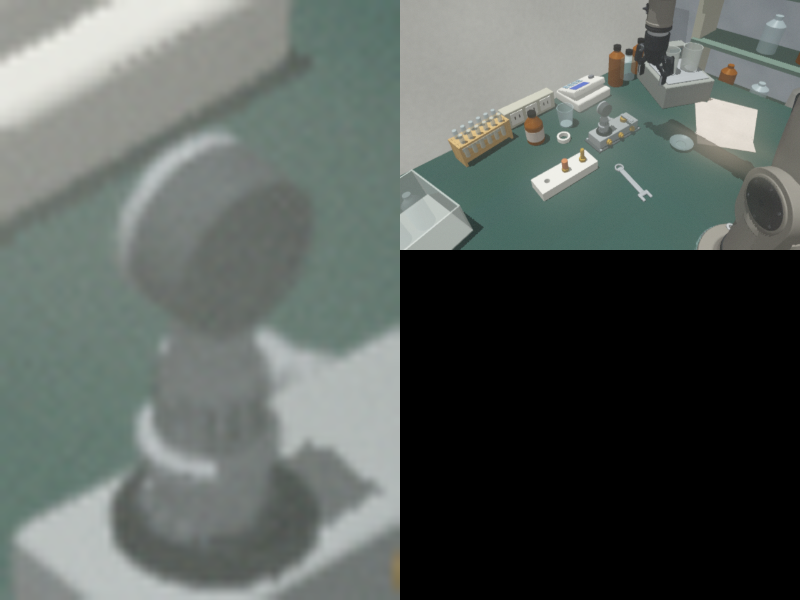

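The gauge stands upright in the coupler with the sleeve forward (rim at about row 460). The other things are undisturbed and the arm is clear, so I'm handing in.

```bash
python3 -c "
from h import *
print(r.hand_in())"
```

```text
the job is handed in; nothing more can be done
None
```

The gauge is pressed home in the coupler with the sleeve sprung forward, it held against a tug of about 10 N, and the job is handed in at about 17 s of the 62 s allowed (no verdict was returned).

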